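Clamp a jar in the counter clamp and keep the squeeze on

ROBOT

A 6-joint arm with a two-finger parallel gripper is mounted at the origin on a cart in front of the work surface, level with it; the furniture and walls round the work are solid. World frame = base frame: x ahead of the robot, y to its left, z up, the work surface at z = 0. Lengths are in m, angles in rad, forces in N, time in s.
With the tool pointing down it reaches from about 0.25 to 0.775 m from the base axis. Payload 4 kg.
Tool frame: the origin (TCP) lies midway between the tips of the shut fingers; the grasp point (between the pads) lies grip_point_offset behind it (grip_point_offset is the distance from the TCP to the grasp point, in m); z points along the fingers, y is the line along which they close (so a half turn about z gives the same grasp; the last joint's range is limited). The gripper opens to 94 mm and grips with 3 to 60 N. Pads are 16 mm wide; open, the fingers measure 119 mm over their backs; the gripper's body (75 mm by 177 mm) begins 78 mm behind the grasp point.
Start: joints at [-1.228, 0.087, 1.371, -0, 1.684, -0.103], TCP at [0.237, -0.496, 0.206] pointing down, gripper open.
Joint ranges: [-3.1, 3.1], [-0.76, 2.03], [0.27, 2.55], [-1.08, 4.22], [0.17, 2.65], [-2.57, 2.57]. Speed limits (rad/s): [2.79, 2.79, 3.14, 3.14, 3.14, 3.14].

INTERFACE

Orientations are given as [roll, pitch, yaw] about the fixed x, y, z axes, in that order (R = Rz(yaw) Ry(pitch) Rx(roll)).
In Python, from bench import * gives the robot as it stands. The module is installed in compiled form; this text tells all that it offers.
- The arm moves only by the tool apply_moves, never from a script. Its argument "commands" is a list of rows, each a list of 7 numbers: the turn, a rotation vector about the world's x, y, z in rad, then the shift along the world's x, y, z in m, then the opening in per cent of the stroke, from 0 (shut) to 100 (fully open). In form: [[ax, ay, az, x, y, z, jaw], ...]. A call has exactly 5 rows; each row is the pose to reach, as a shift and turn from the pose commanded when the call began; what a row does not reach only later rows make up. A row lasts 1/10 s, in which the tool goes at most 50 mm and 8.59 degrees, less where a joint would pass 70% of its speed; a pose out of reach is approached as far as the arm can. A call with a gripper value outside its range is refused whole. The fingers move at their own pace and stop on an object; the grip force is fixed at half the most. Time passes only in rows, so rows that repeat a pose let the fingers close, or fill a call up. It gives the time, the measured TCP pose, the force, the opening and the grip force at its end, in the units of the state.
- get_obs(): the state, without advancing time (a new reading comes with each control period).
- snapshot(name): name is "side" or "top" or "wrist"; returns a dict with "pixels" (384x512x3 uint8, red, green, blue), "vertical_fov" (degrees; the focal length in pixels is half the picture's height over the tangent of half this angle, whatever the lens; pixels are square), "cx", "cy" (the principal point, pixels), "k1" (the pictures are not rectified: a ray, as slopes to the right and down, at radius r is drawn at 1 + k1 r^2 times it, then the intrinsics apply), "rvec" (rotation vector, rad) and "tvec" (3), from world to camera coordinates, as OpenCV has them. Camera axes: x right, y down, z forward; pixel columns grow to the right and rows downward; lengths in m; the calibration is good to about 2 mm. A picture is of the moment at which its call begins. There is no depth.
- close_job(): hands the job in; it is judged then, once.
Trained networks look in the newest picture that a camera, given by its name, has taken for a name from the list of things; names that differ only in an ending like _2 or _b are one class to them, and where a whole thing is asked for, a point or a joint stands for the part that bears it (a point fixed in the world has none). Each returns a list of dicts, best first, with "score" (0 to 1); they miss things now and then, are a little off and sometimes report something else, mostly with a low value. They report only what shows in the picture. A call takes as long as a camera call. They do not tell look-alikes from the thing itself.
- masks_of(camera, query): "mask" (384x512 bool, what is visible of it) and "extent" ([left, top, right, bottom] in pixels, round what is visible of it).
- place_of(camera, query): "pixel" ([column, row] in pixels: a listed point, or the origin of a listed thing).
The state is a dict: "time": time; "joint_positions": joint angles; "qvel": joint speeds; "joint_torque": joint torques, N m; "tool_pos": TCP position; "ee_rot": TCP orientation; "wrist_force": force on the tool from outside, world axes, zero at the start; "wrist_torque": the same for the moment, N m; "width": finger opening in m; "finger_force": force on a finger pad.
Only numpy, scipy, OpenCV 4.12 (cv2) and the standard library are available. Lean on these libraries where they do the work, as an engineer would, in place of code of your own. Each camera call takes 0.05 s, during which the arm holds its last target. There are 200 camera calls.

TASK

The lid of the wide glass jar is stuck, so the jar has to be held fast for opening: stand it upright on the clamp's wooden board, between the V-shaped fixed jaw and the rubber pad of the moving jaw, and let go of it. Then pump the clamp's two upright grips, squeezing them together and letting them spring back, until the pad has pushed the jar home into the V and is pressed firmly against it, its springs clearly pushed in but not run hard onto their stop, so that the glass is not crushed; move the jaw only with the grips and leave the other things where they stand. Finish while holding: at the end the gripper still squeezes the two grips and the jar stays firmly clamped.

Things in the scene. Friction and masses are not known exactly. Their poses are not given: they have to be found in the camera images.
- jar_1: the jar to be clamped: wide straight glass jar with a grey lid, 59 mm in diameter, 89 mm high, about 0.26 kg, loose on the counter. Origin: centre of its underside, z up.
- clamp: clamp fixed on the counter: board 92 (x) by 292 mm (y from -167 to +125), 12 mm thick. Origin: on the counter, on its long middle line; the jaw closes along its +y. From +y to -y: fixed steel V jaw (120 degrees, opens to -y, 50 mm high over the board, tips 60 mm apart), bay for the jar (open to +x and -x), pad and moving jaw, low cover (top 49 mm above the counter), two upright grips.
- clamp_seat (a point): point on the board, 12 mm above the counter, where the centre of the jar's underside is when the jar is home in the V (65 mm in +y of the clamp's origin, same axes). At the start the pad's face is 50 to 72 mm from it in -y; a jar set down 9 mm in -y of it clears V and pad.
- clamp_jaw: moving jaw, dark steel block 44 mm wide (x), 20 mm thick, top 62 mm above the counter; slides along the clamp's y, start varies by 22 mm. Origin: foot of its front face, on the board; clamp's axes. Ratchet: a full squeeze of the grips drives a pawl 20 mm, which moves the jaw 12 to 20 mm on (teeth every 5 mm). When the grips spring back the jaw stays, held only by 4 N of friction.
- clamp_pad: black rubber pad on springs before the jaw, 44 mm wide, 36 high, 8 thick. Origin: middle of its front face, 45 mm above the counter; clamp's axes. Unloaded it is 24 mm in +y of the jaw's origin; it sinks back 1 mm per 2 N and stops at 9 mm. Just sliding the jar sinks it up to 2 mm. Once it clamps, letting go of the grips drops the force to 4 N or less: a firm clamp needs them kept squeezed.
- clamp_grips (a point): fixed point midway between the two upright grips, 90 mm above the counter (145 mm in -y of the clamp's origin, same axes): take the grips here from above, the fingers closing along the clamp's x. Over their outsides the grips are 64 mm wide when released, 39 mm when fully squeezed (stop); they spring back by themselves.
- grip_near: grip on the clamp's -x side: upright black round post, 18 mm in diameter, 51 to 121 mm above the counter, on a steel lever. Origin: the lever's pivot, 57 mm above the counter, 80 mm in +y and 14 mm in -x of point clamp_grips (the post itself, released, is 23 mm in -x of that point). Both grips always move together and equally.
- grip_far: the other grip, mirrored to the clamp's +x side. Free grips take about 3 to 4 N each, and 3 N more when they drive the jaw. With the jar home and the grips short of their stop, a grip of F newtons per finger clamps with roughly 1.4 F - 8 N: 9 N at 12 N, 14 N at 16 N; squeezing with 19 N or more runs the pad hard onto its stop and crushes (over 30 N).
- spice_jar_4: spice jar, to be left alone: slender, 45 mm in diameter, 108 mm high, loose. Origin: centre of its underside.
- garlic_1: garlic bulb, to be left alone, 60 mm in diameter, 58 mm high, loose. Origin: centre of its underside.
Not all that is in view belongs to the job. What is shaped like the jar_1 but purple is not meant.

How it is judged:
On the way, in this order (a step that is already met when the one before it is completed fails the run):
1. the jar stands upright on the clamp's board in the bay between V and pad, let go of and not yet clamped (y of jar_1 in the frame of clamp_seat between -0.045 and 0.006 m and x of jar_1 in the frame of clamp_seat between -0.02 and 0.02 m and z of jar_1 in the frame of clamp_seat below 0.004 m and angle between jar_1's own z axis and vertical below 0.08 rad and contact force between the fingers and jar_1 below 0.1 N and contact force between clamp_pad and jar_1 below 5 N), for 0.2 s.
2. the grips are squeezed and the pad presses the jar firmly (6 N or more) (contact force between clamp_pad and jar_1 above 6 N and contact force between the fingers and grip_near above 2 N and contact force between the fingers and grip_far above 2 N), for 0.2 s.
At the end, for the whole second after the job is handed in: The gripper is still squeezing both grips (over 2 N on each); the pad presses the jar with 6 to 30 N (sunk 3 mm or more); the jar stands upright on the board (tilt under 0.08 rad) home in the V (within 5 mm of the seat), at rest, and the robot does not touch it (all of step 2 and contact force between clamp_pad and jar_1 below 30 N and contact force between clamp and jar_1 above 4 N and horizontal distance between jar_1 and clamp_seat below 0.005 m and z of jar_1 in the frame of clamp_seat below 0.004 m and angle between jar_1's own z axis and vertical below 0.08 rad and linear speed of jar_1 below 0.02 m/s and contact force between each of the arm, the fingers and jar_1 below 0.1 N); the arm keeps its last pose, push and grip.
It fails at once if the pad presses the jar with more than 30 N (crushed) (contact force between clamp_pad and jar_1 above 30 N).
It fails at once if the fingers push the moving jaw or its pad directly (over 5 N) (contact force between the fingers and clamp_jaw above 5 N or contact force between the fingers and clamp_pad above 5 N).
It fails at once if the jar is tipped by more than 0.6 rad (angle between jar_1's own z axis and vertical above 0.6 rad).
It fails at once if the spice jar or the garlic is shifted by more than 3 cm (distance of any of spice_jar_4, garlic_1 from where it was at the start of the episode above 0.03 m).
It also fails if it takes over 54 s, if anything falls off the work surface, if the arm or the gripper's body presses on something with over 40 N, if the wrist force passes 120 N, or if a joint passes its speed limit or range.

## Working session

There is one attempt and no reset: what is moved stays moved. The work goes in short steps, Python scripts to look and compute and a tool call to move; the robot and the scene stay as the last step left them, time stands still between calls to the robot, and variables do not carry over. Pictures are saved under pics/ and viewed, at most 10 in all, crops included, and the job is handed in when it is done.

Besides the shell and the picture viewer there is one more tool, called after ">>>" by a JSON object that holds its "fn" and its "kwargs", one argument or row to a line. apply_moves: Moves the arm, as the interface text tells. Its arguments: {"type":"object","properties":{"commands":{"type":"array"}},"required":["commands"]}

```bash
mkdir -p pics; cat > h.py <<'E'
from bench import *
import numpy as np, cv2
def cam(s):
    f=s["pixels"].shape[0]/2/np.tan(np.radians(s["vertical_fov"])/2)
    K=np.array([[f,0,s["cx"]],[0,f,s["cy"]],[0,0,1]]); D=np.array([s["k1"],0,0,0,0.])
    R=cv2.Rodrigues(np.array(s["rvec"],float))[0]; t=np.array(s["tvec"],float).reshape(3)
    return K,D,R,t
def ray(s,p):
    K,D,R,t=cam(s); u=cv2.undistortPoints(np.array([[p]],float),K,D)[0,0]
    return -R.T@t, R.T@np.array([u[0],u[1],1])
def atz(s,p,z):
    c,d=ray(s,p); return c+d*(z-c[2])/d[2]
def tri(l):
    A=0;b=0
    for s,p in l:
        c,d=ray(s,p); d=d/np.linalg.norm(d); P=np.eye(3)-np.outer(d,d); A=A+P; b=b+P@c
    return np.linalg.solve(A,b)
def proj(s,X):
    K,D,R,t=cam(s); return cv2.projectPoints(np.array(X,float).reshape(-1,1,3),np.array(s["rvec"],float),t,K,D)[0][:,0]
def save(n,im,k=1):
    cv2.imwrite("pics/"+n,cv2.resize(im[:,:,::-1],None,fx=k,fy=k,interpolation=cv2.INTER_CUBIC))
E
python3 - <<'E'
from h import *
o=get_obs(); print({k:np.round(v,3) for k,v in o.items()})
S={}
for c in("side","top"):
    S[c]=snapshot(c); 
    for q in("jar_1","clamp","clamp_seat","clamp_grips","clamp_jaw","clamp_pad","grip_near","grip_far","spice_jar_4","garlic_1"):
        print(c,q,[(np.round(d["pixel"]).tolist(),round(d["score"],2)) for d in place_of(c,q)[:3]])
    print(np.round(cam(S[c])[2].T@-cam(S[c])[3],3))
save("both.png",np.hstack([S["side"]["pixels"],S["top"]["pixels"]]),0.78)
import pickle; pickle.dump(S,open("S.pkl","wb"))
E
```

```text
{'time': np.float64(0.0), 'joint_positions': array([-1.228,  0.088,  1.372,  0.   ,  1.684, -0.103]), 'qvel': array([-0.   ,  0.   ,  0.   ,  0.   , -0.001, -0.001]), 'joint_torque': array([-1.0000e-03, -3.4018e+01, -3.0243e+01,  7.2000e-02,  3.3000e-02,
       -0.0000e+00]), 'tool_pos': array([ 0.237, -0.496,  0.204]), 'ee_rot': array([-3.139, -0.   ,  0.446]), 'wrist_force': array([ 1.006,  0.53 , -0.39 ]), 'wrist_torque': array([-0.055, -0.   , -0.011]), 'finger_force': np.float64(0.0), 'width': np.float64(0.094)}
side jar_1 [([248.0, 190.0], 0.63), ([243.0, 159.0], 0.5)]
side clamp [([257.0, 246.0], 0.57)]
side clamp_seat [([255.0, 228.0], 0.64)]
side clamp_grips [([248.0, 249.0], 0.64)]
side clamp_jaw [([251.0, 249.0], 0.63)]
side clamp_pad [([257.0, 234.0], 0.44), ([258.0, 245.0], 0.17)]
side grip_near [([251.0, 246.0], 0.71), ([251.0, 251.0], 0.35)]
side grip_far [([260.0, 244.0], 0.52)]
side spice_jar_4 [([244.0, 211.0], 0.83)]
side garlic_1 [([255.0, 230.0], 0.56), ([249.0, 246.0], 0.54), ([249.0, 179.0], 0.46)]
[ 0.41  -1.095  0.776]
top jar_1 [([139.0, 205.0], 0.87), ([222.0, 205.0], 0.69)]
top clamp [([324.0, 202.0], 0.9), ([330.0, 202.0], 0.68)]
top clamp_seat [([302.0, 199.0], 0.81)]
top clamp_grips [([368.0, 209.0], 0.72)]
top clamp_jaw [([325.0, 205.0], 0.58)]
top clamp_pad []
top grip_near [([344.0, 208.0], 0.41)]
top grip_far [([344.0, 197.0], 0.7)]
top spice_jar_4 [([258.0, 209.0], 0.6), ([330.0, 205.0], 0.16)]
top garlic_1 [([187.0, 204.0], 0.76)]
[0.304 0.201 1.282]
```

View pics/both.png

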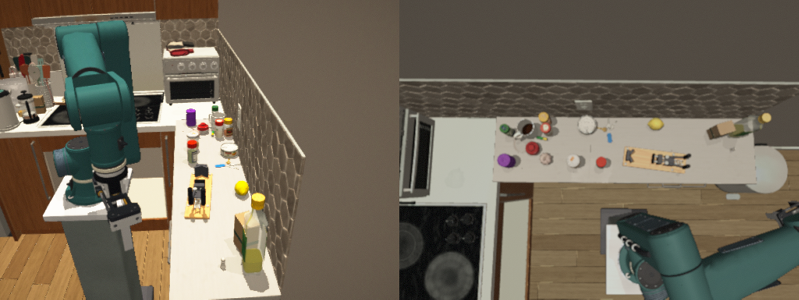

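```bash
python3 - <<'E'
from h import *
import pickle; S=pickle.load(open("S.pkl","rb"))
a=cv2.resize(S["top"]["pixels"][140:240,120:400],(784,280),interpolation=cv2.INTER_CUBIC)
b=cv2.resize(S["side"]["pixels"][130:290,200:340],(280,320),interpolation=cv2.INTER_CUBIC)
im=np.zeros((600,784,3),np.uint8); im[:280]=a; im[280:600,:280]=b
c=cv2.resize(S["side"]["pixels"][200:290,225:285],(213,320),interpolation=cv2.INTER_CUBIC); im[280:,300:513]=c
save("crop.png",im)
s=S["top"]
for n,p,z in(("purple",(139,205),0),("a",(222,205),0),("a89",(222,205),.089),("b",(240,160),.089),("spice",(258,207),.108),("garlic",(187,204),0),("clamp",(324,202),0),("seat",(302,199),.012),("grips",(368,209),.09),("jaw",(325,205),.012)): print(n,np.round(atz(s,p,z),3))
E
```

```text
purple [0.441 0.621 0.   ]
a [0.444 0.317 0.   ]
a89 [0.434 0.309 0.089]
b [0.592 0.25  0.089]
spice [0.426 0.187 0.108]
garlic [0.446 0.446 0.   ]
clamp [ 0.458 -0.057  0.   ]
seat [0.467 0.026 0.012]
grips [ 0.425 -0.188  0.09 ]
jaw [ 0.446 -0.058  0.012]
```

View pics/crop.png

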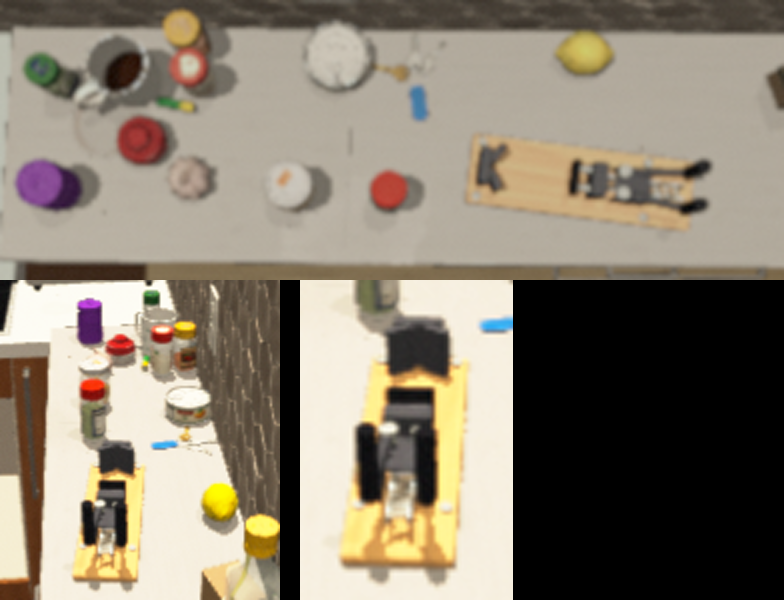

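>>> {"fn": "apply_moves", "kwargs": {
  "commands": [
    [0,0,0.14,0.024,0.04,0.014,100],
    [0,0,0.28,0.048,0.08,0.028,100],
    [0,0,0.42,0.072,0.12,0.042,100],
    [0,0,0.56,0.096,0.16,0.056,100],
    [0,0,0.7,0.12,0.2,0.07,100]
  ]
}}

```text
time: 1.6
tool_pos: [0.3577, -0.2946, 0.2763]
ee_rot: [3.141, 0.0, 1.151]
wrist_force: [0.1, 0.1, 0.1]
width: 0.0941
finger_force: 0.0
```

>>> {"fn": "apply_moves", "kwargs": {
  "commands": [
    [0,0,0.1,0.014,0.045,0.014,100],
    [0,0,0.2,0.028,0.09,0.028,100],
    [0,0,0.23,0.04,0.135,0.042,100],
    [0,0,0.23,0.045,0.18,0.056,100],
    [0,0,0.23,0.045,0.22,0.06,100]
  ]
}}

```text
time: 2.1
tool_pos: [0.4027, -0.0743, 0.3373]
ee_rot: [3.138, 0.0, 1.377]
wrist_force: [0.4, 0.2, -0.0]
width: 0.0939
finger_force: 0.0
```

```bash
python3 - <<'E'
from h import *
o=get_obs(); print({k:np.round(o[k],3) for k in("time","joint_positions","tool_pos","ee_rot")})
try: print(grip_point_offset)
except Exception as e: print(e)
s=snapshot("wrist")
for q,z in(("jar_1",0),("clamp",0),("clamp_seat",.012),("clamp_grips",.09),("clamp_jaw",.012),("clamp_pad",.045),("grip_near",.057),("grip_far",.057)):
    print(q,[(np.round(d["pixel"]).tolist(),round(d["score"],2),np.round(atz(s,d["pixel"],z),3)) for d in place_of("wrist",q)[:2]])
save("w1.png",s["pixels"]); import pickle; pickle.dump(s,open("w1.pkl","wb"))
E
```

```text
{'time': np.float64(2.1), 'joint_positions': array([-0.321, -0.216,  1.397,  0.   ,  1.957, -0.127]), 'tool_pos': array([ 0.403, -0.074,  0.337]), 'ee_rot': array([3.138, 0.   , 1.377])}
0.0188
jar_1 [([287.0, 178.0], 0.52, array([ 0.432, -0.12 ,  0.   ]))]
clamp [([290.0, 125.0], 0.94, array([ 0.451, -0.043,  0.   ]))]
clamp_seat [([288.0, 78.0], 0.94, array([0.459, 0.022, 0.012]))]
clamp_grips [([302.0, 240.0], 0.71, array([ 0.434, -0.187,  0.09 ]))]
clamp_jaw [([288.0, 146.0], 0.65, array([ 0.442, -0.07 ,  0.012]))]
clamp_pad [([295.0, 130.0], 0.94, array([ 0.453, -0.047,  0.045]))]
grip_near [([285.0, 177.0], 0.91, array([ 0.428, -0.106,  0.057]))]
grip_far [([306.0, 175.0], 0.65, array([ 0.457, -0.109,  0.057]))]
```

View pics/w1.png

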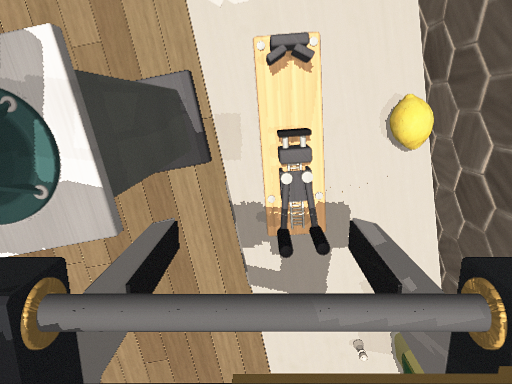

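```bash
cat > fit.py <<'E'
from h import *
from scipy.optimize import least_squares
import pickle; s=pickle.load(open("w1.pkl","rb"))
P=[((288,78),(0,65,12)),((290,125),(0,0,0)),((285,177),(-14,-65,57)),((306,175),(14,-65,57)),((254,38),(-46,125,12)),((319,32),(46,125,12)),((270,235),(-46,-167,12)),((302,240),(0,-145,90))]
X=np.array([p[1] for p in P])/1000.; U=np.array([p[0] for p in P],float)
def W(v,X):
    c,n=np.cos(v[2]),np.sin(v[2]); return np.c_[v[0]+c*X[:,0]-n*X[:,1],v[1]+n*X[:,0]+c*X[:,1],X[:,2]]
r=least_squares(lambda v:(proj(s,W(v,X))-U).ravel(),[.45,-.04,-.19],loss="soft_l1")
print(r.x.round(4)); print(r.fun.reshape(-1,2).round(1).tolist())
print(W(r.x,np.array([[0,.065,.012],[0,.056,.012],[0,-.145,.09]])).round(4))
E
python3 fit.py
```

```text
[ 0.4506 -0.0429 -0.1164]
[[0.1, 0.8], [0.1, 0.4], [1.0, -0.1], [0.5, 0.3], [-2.4, -2.7], [0.4, -2.4], [-2.4, 1.6], [-0.0, 0.2]]
[[ 0.4581  0.0217  0.012 ]
 [ 0.4571  0.0128  0.012 ]
 [ 0.4338 -0.1869  0.09  ]]
```

>>> {"fn": "apply_moves", "kwargs": {
  "commands": [
    [0,0,0,0.003,0.045,-0.01,100],
    [0,0,0,0.006,0.09,-0.02,100],
    [0,0,0,0.009,0.135,-0.03,100],
    [0,0,0,0.012,0.18,-0.04,100],
    [0,0,0,0.015,0.225,-0.05,100]
  ]
}}

```text
time: 3.05
tool_pos: [0.4174, 0.1494, 0.2848]
ee_rot: [3.141, 0.0, 1.373]
wrist_force: [1.2, -0.2, 0.5]
width: 0.0939
finger_force: 0.0
```

```bash
python3 - <<'E'
from h import *
o=get_obs(); print({k:np.round(o[k],3) for k in("time","joint_positions","tool_pos","ee_rot")})
s=snapshot("wrist")
for q,z in(("jar_1",0),("spice_jar_4",0),("garlic_1",0)):
    print(q,[(np.round(d["pixel"]).tolist(),round(d["score"],2),np.round(atz(s,d["pixel"],z),3)) for d in place_of("wrist",q)[:3]])
    print(q,[(np.round(d["extent"]).tolist(),round(d["score"],2)) for d in masks_of("wrist",q)[:3]])
save("w2.png",s["pixels"]); import pickle; pickle.dump(s,open("w2.pkl","wb"))
E
```

```text
{'time': np.float64(3.05), 'joint_positions': array([ 0.216, -0.153,  1.449, -0.   ,  1.846,  0.413]), 'tool_pos': array([0.417, 0.149, 0.285]), 'ee_rot': array([3.141, 0.   , 1.373])}
jar_1 [([250.0, 27.0], 0.8, array([0.433, 0.313, 0.   ])), ([329.0, 341.0], 0.73, array([ 0.461, -0.152,  0.   ]))]
jar_1 [([218.0, 0.0, 282.0, 56.0], 0.82), ([246.0, 112.0, 284.0, 162.0], 0.49)]
spice_jar_4 [([264.0, 128.0], 0.87, array([0.426, 0.188, 0.   ])), ([330.0, 344.0], 0.42, array([ 0.462, -0.158,  0.   ]))]
spice_jar_4 [([245.0, 112.0, 283.0, 156.0], 0.6), ([306.0, 293.0, 330.0, 371.0], 0.36)]
garlic_1 []
garlic_1 [([220.0, 1.0, 279.0, 57.0], 0.17)]
```

View pics/w2.png

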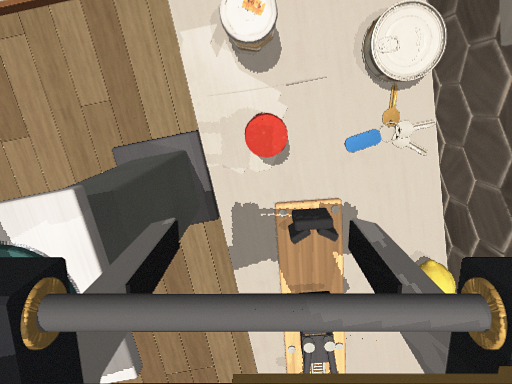

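>>> {"fn": "apply_moves", "kwargs": {
  "commands": [
    [0,0,0.02,0.004,0.02,-0.01,100],
    [0,0,0.04,0.008,0.04,-0.02,100],
    [0,0,0.06,0.012,0.06,-0.03,100],
    [0,0,0.08,0.016,0.08,-0.04,100],
    [0,0,0.08,0.016,0.08,-0.04,100]
  ]
}}

```text
time: 3.9
tool_pos: [0.4333, 0.2284, 0.244]
ee_rot: [-3.139, 0.001, 1.455]
wrist_force: [-0.0, -0.6, -0.7]
width: 0.0942
finger_force: 0.0
```

```bash
python3 - <<'E'
from h import *
o=get_obs(); print({k:np.round(o[k],3) for k in("time","tool_pos","ee_rot")})
s=snapshot("wrist")
print([(np.round(d["pixel"]).tolist(),round(d["score"],2),np.round(atz(s,d["pixel"],0),3)) for d in place_of("wrist","jar_1")[:3]])
print([(np.round(d["extent"]).tolist(),round(d["score"],2)) for d in masks_of("wrist","jar_1")[:3]])
from matplotlib import pyplot if False else None
E
python3 - <<'E'
from h import *
s=snapshot("wrist")
g=cv2.GaussianBlur(cv2.cvtColor(s["pixels"],cv2.COLOR_RGB2GRAY),(5,5),1)
c=cv2.HoughCircles(g[:260],cv2.HOUGH_GRADIENT,1,60,param1=120,param2=25,minRadius=24,maxRadius=60)
for x,y,r in c[0][:5]: print(x,y,r,np.round(atz(s,(x,y),.089),3))
print([(np.round(d["pixel"]).tolist(),round(d["score"],2),np.round(atz(s,d["pixel"],0),3)) for d in place_of("wrist","jar_1")[:3]],get_obs()["tool_pos"])
th=np.linspace(0,6.28,80); q=proj(s,np.c_[.433+.0295*np.cos(th),.311+.0295*np.sin(th),0*th+.089]).astype(int)
im=s["pixels"].copy(); cv2.polylines(im,[q.reshape(-1,1,2)],True,(0,255,0)); save("w3.png",im[:260])
E
```

```text
253.5 91.5 30.7 [0.433 0.31  0.089]
416.5 125.5 35.8 [0.584 0.261 0.089]
263.5 219.5 24.6 [0.428 0.184 0.089]
[([255.0, 93.0], 0.56, array([0.433, 0.311, 0.   ]))] [0.43360046 0.22734615 0.2457746 ]  File "<stdin>", line 6
    from matplotlib import pyplot if False else None
                                  ^^
SyntaxError: invalid syntax
```

View pics/w3.png

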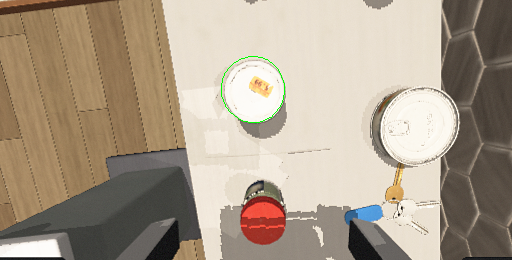

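>>> {"fn": "apply_moves", "kwargs": {
  "commands": [
    [0,0,0,0,0.03,-0.01,100],
    [0,0,0,0,0.06,-0.04,100],
    [0,0,0,0,0.082,-0.07,100],
    [0,0,0,0,0.082,-0.11,100],
    [0,0,0,0,0.082,-0.14,100]
  ]
}}

```text
time: 4.5
tool_pos: [0.4334, 0.3097, 0.1045]
ee_rot: [3.141, 0.0, 1.455]
wrist_force: [0.1, -0.7, -1.1]
width: 0.0944
finger_force: 0.0
```

>>> {"fn": "apply_moves", "kwargs": {
  "commands": [
    [0,0,0,0,0,-0.025,100],
    [0,0,0,0,0,-0.05,100],
    [0,0,0,0,0,-0.066,100],
    [0,0,0,0,0,-0.066,100],
    [0,0,0,0,0,-0.066,50]
  ]
}}

```text
time: 5.0
tool_pos: [0.4342, 0.31, 0.0407]
ee_rot: [3.14, -0.001, 1.454]
wrist_force: [-0.0, -0.6, 0.7]
width: 0.0891
finger_force: 0.0
```

>>> {"fn": "apply_moves", "kwargs": {
  "commands": [
    [0,0,0,0,0,0,50],
    [0,0,0,0,0,0,50],
    [0,0,0,0,0,0,50],
    [0,0,0,0,0,0,50],
    [0,0,0,0,0,0,50]
  ]
}}

```text
time: 5.5
tool_pos: [0.4336, 0.311, 0.0402]
ee_rot: [3.14, -0.001, 1.456]
wrist_force: [1.7, -0.6, 2.8]
width: 0.0579
finger_force: 29.9
```

>>> {"fn": "apply_moves", "kwargs": {
  "commands": [
    [0,0,0,0,0,0.02,50],
    [0,0,0,0,0,0.055,50],
    [0,0,0,0,0,0.095,50],
    [0,0,0,0,0,0.13,50],
    [0,0,0,0.001,-0.02,0.14,50]
  ]
}}

```text
time: 6.0
tool_pos: [0.4356, 0.293, 0.184]
ee_rot: [3.136, -0.005, 1.459]
wrist_force: [0.2, -0.4, -1.8]
width: 0.0586
finger_force: 29.9
```

>>> {"fn": "apply_moves", "kwargs": {
  "commands": [
    [0,0,0,0.004,-0.045,0,50],
    [0,0,0,0.008,-0.09,0,50],
    [0,0,0,0.012,-0.135,0,50],
    [0,0,0,0.016,-0.18,0,50],
    [0,0,0,0.019,-0.225,0,50]
  ]
}}

```text
time: 6.5
tool_pos: [0.4525, 0.0642, 0.1788]
ee_rot: [-3.141, 0.0, 1.456]
wrist_force: [0.9, -0.2, -2.4]
width: 0.0584
finger_force: 29.9
```

>>> {"fn": "apply_moves", "kwargs": {
  "commands": [
    [0,0,0,0.002,-0.03,0,50],
    [0,0,0,0.003,-0.053,0,50],
    [0,0,0,0.003,-0.053,-0.02,50],
    [0,0,0,0.003,-0.053,-0.05,50],
    [0,0,0,0.003,-0.053,-0.05,50]
  ]
}}

```text
time: 7.0
tool_pos: [0.4524, 0.0128, 0.1246]
ee_rot: [-3.131, 0.0, 1.455]
wrist_force: [-1.5, -0.3, -2.2]
width: 0.0582
finger_force: 29.9
```

```bash
python3 - <<'E'
from h import *
o=get_obs(); print({k:np.round(o[k],4) for k in("time","tool_pos","ee_rot","wrist_force","width")})
s=snapshot("wrist"); save("w4.png",s["pixels"])
v=[.4506,-.0429,-.1164]
print([(np.round(d["pixel"]).tolist(),round(d["score"],2),np.round(atz(s,d["pixel"],.012),3)) for d in place_of("wrist","clamp_seat")[:1]])
E
```

```text
{'time': np.float64(7.0), 'tool_pos': array([0.4524, 0.0128, 0.1246]), 'ee_rot': array([-3.1310e+00,  1.0000e-04,  1.4552e+00]), 'wrist_force': array([-1.54  , -0.3007, -2.1613]), 'width': np.float64(0.0582)}
[([273.0, 177.0], 0.93, array([0.461, 0.02 , 0.012]))]
```

View pics/w4.png

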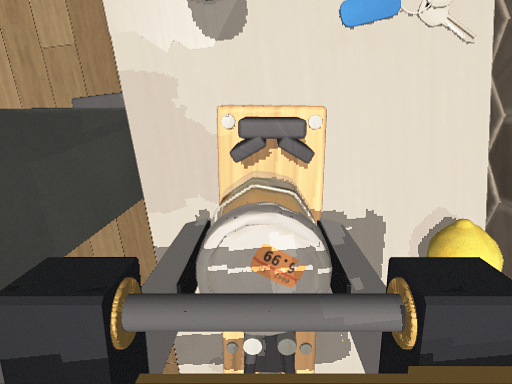

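>>> {"fn": "apply_moves", "kwargs": {
  "commands": [
    [0,0,0,0.003,-0.001,-0.015,50],
    [0,0,0,0.005,-0.001,-0.035,50],
    [0,0,0,0.005,-0.001,-0.055,50],
    [0,0,0,0.005,-0.001,-0.068,50],
    [0,0,0,0.005,-0.001,-0.068,50]
  ]
}}

```text
time: 7.6
tool_pos: [0.4603, 0.012, 0.0606]
ee_rot: [-3.139, 0.0, 1.456]
wrist_force: [0.2, 0.2, -1.7]
width: 0.0587
finger_force: 29.9
```

>>> {"fn": "apply_moves", "kwargs": {
  "commands": [
    [0,0,0,0,0,-0.0005,50],
    [0,0,0,0,0,-0.001,50],
    [0,0,0,0,0,-0.002,50],
    [0,0,0,0,0,-0.002,50],
    [0,0,0,0,0,-0.002,50]
  ]
}}

```text
time: 8.1
tool_pos: [0.4613, 0.0117, 0.0599]
ee_rot: [3.141, -0.0, 1.456]
wrist_force: [-0.1, 0.2, -2.9]
width: 0.0582
finger_force: 29.9
```

>>> {"fn": "apply_moves", "kwargs": {
  "commands": [
    [0,0,0,-0.002,0,-0.001,50],
    [0,0,0,-0.002,0,-0.003,50],
    [0,0,0,-0.002,0,-0.004,50],
    [0,0,0,-0.002,0,-0.005,50],
    [0,0,0,-0.002,0,-0.005,50]
  ]
}}

```text
time: 8.6
tool_pos: [0.459, 0.0117, 0.0542]
ee_rot: [-3.141, 0.0, 1.456]
wrist_force: [-0.6, -0.4, -2.0]
width: 0.0581
finger_force: 29.9
```

>>> {"fn": "apply_moves", "kwargs": {
  "commands": [
    [0,0,0,0,0,-0.0005,50],
    [0,0,0,0,0,-0.001,50],
    [0,0,0,0,0,-0.0015,50],
    [0,0,0,0,0,-0.002,50],
    [0,0,0,0,0,-0.002,50]
  ]
}}

```text
time: 9.1
tool_pos: [0.4591, 0.0118, 0.0524]
ee_rot: [-3.141, 0.0, 1.456]
wrist_force: [0.1, -0.9, -2.1]
width: 0.0582
finger_force: 29.9
```

>>> {"fn": "apply_moves", "kwargs": {
  "commands": [
    [0,0,0,0,0,-0.0003,50],
    [0,0,0,0,0,-0.0006,50],
    [0,0,0,0,0,-0.001,50],
    [0,0,0,0,0,-0.001,50],
    [0,0,0,0,0,-0.001,50]
  ]
}}

```text
time: 9.6
tool_pos: [0.4592, 0.0117, 0.0522]
ee_rot: [3.141, 0.0, 1.456]
wrist_force: [-3.7, 0.0, 5.4]
width: 0.0584
finger_force: 29.9
```

>>> {"fn": "apply_moves", "kwargs": {
  "commands": [
    [0,0,0,0,0,0,66],
    [0,0,0,0,0,0,72],
    [0,0,0,0,0,0,85],
    [0,0,0,0,0,0,100],
    [0,0,0,0,0,0,100]
  ]
}}

```text
time: 10.1
tool_pos: [0.4592, 0.0117, 0.0513]
ee_rot: [3.142, -0.0, 1.456]
wrist_force: [0.1, -0.1, 0.2]
width: 0.0887
finger_force: 0.0
```

>>> {"fn": "apply_moves", "kwargs": {
  "commands": [
    [0,0,0,0,0,0.01,100],
    [0,0,0,0,0,0.03,100],
    [0,0,0,0,0,0.06,100],
    [0,0,0,0,0,0.1,100],
    [0,0,0,0,0,0.14,100]
  ]
}}

```text
time: 10.6
tool_pos: [0.4588, 0.0118, 0.1934]
ee_rot: [3.141, -0.0, 1.456]
wrist_force: [0.2, -0.2, 0.4]
width: 0.0939
finger_force: 0.0
```

>>> {"fn": "apply_moves", "kwargs": {
  "commands": [
    [0,0,0,-0.005,-0.045,0.01,100],
    [0,0,0,-0.01,-0.09,0.02,100],
    [0,0,0,-0.015,-0.13,0.02,100],
    [0,0,0,-0.015,-0.13,0.02,100],
    [0,0,0,-0.015,-0.13,0.02,100]
  ]
}}

```text
time: 11.1
tool_pos: [0.4441, -0.1188, 0.212]
ee_rot: [3.141, -0.001, 1.454]
wrist_force: [0.6, -0.5, -0.1]
width: 0.094
finger_force: 0.0
```

```bash
cat > look.py <<'E'
from h import *
import sys
o=get_obs(); print({k:np.round(o[k],4) for k in("time","tool_pos","ee_rot","wrist_force","width","finger_force")})
s=snapshot("wrist")
for q,z in(("jar_1",.012),("clamp",0),("clamp_seat",.012),("clamp_grips",.09),("clamp_jaw",.012),("clamp_pad",.045),("grip_near",.057),("grip_far",.057)):
    print(q,[(np.round(d["pixel"]).tolist(),round(d["score"],2),np.round(atz(s,d["pixel"],z),4)) for d in place_of("wrist",q)[:2]])
save(sys.argv[1],s["pixels"])
E
python3 look.py w5.png
```

```text
{'time': np.float64(11.1), 'tool_pos': array([ 0.4441, -0.1188,  0.212 ]), 'ee_rot': array([ 3.1409e+00, -5.0000e-04,  1.4536e+00]), 'wrist_force': array([ 0.6072, -0.5438, -0.144 ]), 'width': np.float64(0.094), 'finger_force': np.float64(0.0)}
jar_1 [([262.0, 43.0], 0.95, array([0.4587, 0.0111, 0.012 ]))]
clamp [([262.0, 98.0], 0.8, array([ 0.4516, -0.0429,  0.    ]))]
clamp_seat []
clamp_grips [([260.0, 258.0], 0.88, array([ 0.4322, -0.1899,  0.09  ]))]
clamp_jaw [([259.0, 125.0], 0.65, array([ 0.4452, -0.0703,  0.012 ]))]
clamp_pad [([263.0, 102.0], 0.6, array([ 0.4525, -0.0475,  0.045 ]))]
grip_near [([249.0, 166.0], 0.91, array([ 0.4316, -0.1065,  0.057 ]))]
grip_far [([275.0, 165.0], 0.55, array([ 0.4573, -0.1088,  0.057 ]))]
```

View pics/w5.png

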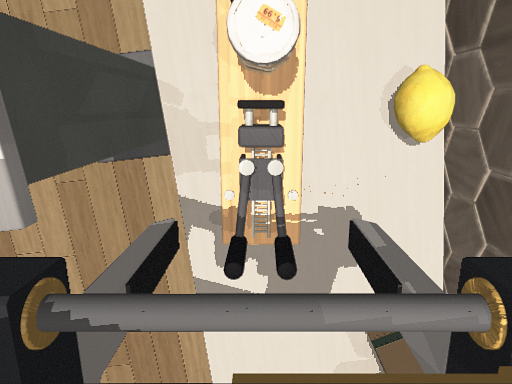

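>>> {"fn": "apply_moves", "kwargs": {
  "commands": [
    [0,0,0,-0.004,-0.03,-0.01,100],
    [0,0,0,-0.008,-0.055,-0.03,100],
    [0,0,0,-0.011,-0.069,-0.06,100],
    [0,0,0,-0.011,-0.069,-0.085,100],
    [0,0,0,-0.011,-0.069,-0.11,100]
  ]
}}

```text
time: 12.05
tool_pos: [0.4329, -0.1875, 0.1004]
ee_rot: [-3.141, -0.0, 1.455]
wrist_force: [0.8, -0.1, -0.2]
width: 0.0941
finger_force: 0.0
```

>>> {"fn": "apply_moves", "kwargs": {
  "commands": [
    [0,0,0,0,0,-0.02,100],
    [0,0,0,0,0,-0.031,100],
    [0,0,0,0,0,-0.031,90],
    [0,0,0,0,0,-0.031,80],
    [0,0,0,0,0,-0.031,75]
  ]
}}

```text
time: 12.55
tool_pos: [0.4342, -0.1877, 0.072]
ee_rot: [3.139, 0.001, 1.456]
wrist_force: [0.1, 0.8, 0.4]
width: 0.0736
finger_force: 0.0
```

>>> {"fn": "apply_moves", "kwargs": {
  "commands": [
    [0,0,0,0,0,0,66],
    [0,0,0,0,0,0,62],
    [0,0,0,0,0,0,60],
    [0,0,0,0,0,0,60],
    [0,0,0,0,0,0,60]
  ]
}}

```text
time: 13.05
tool_pos: [0.4329, -0.1882, 0.0716]
ee_rot: [3.141, 0.002, 1.456]
wrist_force: [-4.7, -1.8, 5.3]
width: 0.0562
finger_force: 6.2
```

>>> {"fn": "apply_moves", "kwargs": {
  "commands": [
    [0,0,0,0,0,0,56],
    [0,0,0,0,0,0,52],
    [0,0,0,0,0,0,48],
    [0,0,0,0,0,0,44],
    [0,0,0,0,0,0,43]
  ]
}}

```text
time: 13.55
tool_pos: [0.4328, -0.1888, 0.0714]
ee_rot: [3.141, 0.003, 1.455]
wrist_force: [-4.1, -3.7, 3.9]
width: 0.0407
finger_force: 6.9
```

>>> {"fn": "apply_moves", "kwargs": {
  "commands": [
    [0,0,0,0,0,0,43],
    [0,0,0,0,0,0,50],
    [0,0,0,0,0,0,60],
    [0,0,0,0,0,0,72],
    [0,0,0,0,0,0,72]
  ]
}}

```text
time: 14.05
tool_pos: [0.4335, -0.1866, 0.0701]
ee_rot: [3.141, -0.001, 1.456]
wrist_force: [0.5, 0.3, 0.4]
width: 0.0665
finger_force: 0.0
```

>>> {"fn": "apply_moves", "kwargs": {
  "commands": [
    [0,0,0,0,0,0,72],
    [0,0,0,0,0,0,72],
    [0,0,0,0,0,0,68],
    [0,0,0,0,0,0,64],
    [0,0,0,0,0,0,60]
  ]
}}

```text
time: 14.55
tool_pos: [0.4329, -0.1878, 0.0704]
ee_rot: [-3.141, 0.001, 1.456]
wrist_force: [-2.0, -1.9, 0.2]
width: 0.0573
finger_force: 5.4
```

>>> {"fn": "apply_moves", "kwargs": {
  "commands": [
    [0,0,0,0,0,0,56],
    [0,0,0,0,0,0,52],
    [0,0,0,0,0,0,48],
    [0,0,0,0,0,0,44],
    [0,0,0,0,0,0,43]
  ]
}}

```text
time: 15.05
tool_pos: [0.4328, -0.1886, 0.0704]
ee_rot: [-3.141, 0.003, 1.455]
wrist_force: [-2.7, -6.4, -1.9]
width: 0.0409
finger_force: 7.4
```

>>> {"fn": "apply_moves", "kwargs": {
  "commands": [
    [0,0,0,0,0,0,43],
    [0,0,0,0,0,0,50],
    [0,0,0,0,0,0,60],
    [0,0,0,0,0,0,72],
    [0,0,0,0,0,0,72]
  ]
}}

```text
time: 15.55
tool_pos: [0.4335, -0.1864, 0.0705]
ee_rot: [3.141, -0.002, 1.456]
wrist_force: [-0.4, 0.7, 0.1]
width: 0.0663
finger_force: 0.0
```

```bash
python3 look.py w6.png
```

```text
{'time': np.float64(15.55), 'tool_pos': array([ 0.4335, -0.1864,  0.0705]), 'ee_rot': array([ 3.1410e+00, -1.8000e-03,  1.4561e+00]), 'wrist_force': array([-0.4386,  0.7254,  0.0899]), 'width': np.float64(0.0663), 'finger_force': np.float64(0.0)}
jar_1 []
clamp []
clamp_seat []
clamp_grips []
clamp_jaw []
clamp_pad []
grip_near [([240.0, 85.0], 0.76, array([ 0.4302, -0.1067,  0.057 ]))]
grip_far [([291.0, 86.0], 0.89, array([ 0.457 , -0.1103,  0.057 ]))]
```

View pics/w6.png

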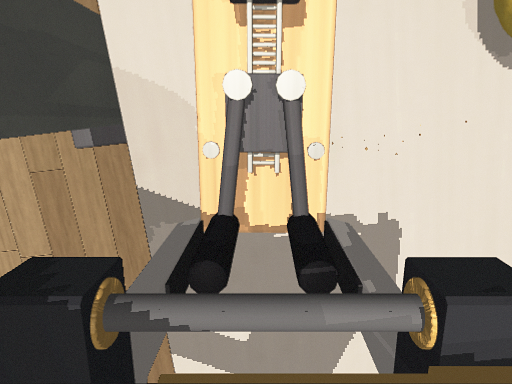

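```bash
python3 - <<'E'
from h import *
v=[.4506,-.0429,-.1164]
def inc(p): d=p[:2]-v[:2]; c,n=np.cos(v[2]),np.sin(v[2]); return np.round([c*d[0]+n*d[1],-n*d[0]+c*d[1]],4)
s=snapshot("wrist"); print("jaw back edge",inc(atz(s,(265,3),.062)),inc(atz(s,(265,3),.04)))
for c in("top","side"):
    s=snapshot(c)
    for q,z in(("clamp_jaw",.012),("clamp_pad",.045),("jar_1",.012)): print(c,q,[(np.round(d["pixel"]).tolist(),round(d["score"],2),inc(atz(s,d["pixel"],z))) for d in place_of(c,q)[:2]])
E
```

```text
jaw back edge [ 0.0002 -0.0279] [ 0.0003 -0.0221]
top clamp_jaw [([319.0, 200.0], 0.62, array([0.0118, 0.009 ])), ([305.0, 202.0], 0.25, array([0.0004, 0.0579]))]
top clamp_pad [([312.0, 201.0], 0.54, array([-0.0002,  0.0367]))]
top jar_1 [([142.0, 206.0], 0.81, array([-0.0912,  0.6423])), ([305.0, 201.0], 0.67, array([0.0018, 0.0584]))]
side clamp_jaw [([254.0, 242.0], 0.58, array([-0.003 , -0.0012]))]
side clamp_pad [([253.0, 230.0], 0.59, array([-0.0091,  0.0184]))]
side jar_1 [([261.0, 235.0], 0.47, array([0.0142, 0.0394]))]
```

>>> {"fn": "apply_moves", "kwargs": {
  "commands": [
    [0,0,0,0,0,0,72],
    [0,0,0,0,0,0,68],
    [0,0,0,0,0,0,64],
    [0,0,0,0,0,0,60],
    [0,0,0,0,0,0,58]
  ]
}}

```text
time: 16.95
tool_pos: [0.4329, -0.188, 0.0705]
ee_rot: [-3.141, 0.002, 1.456]
wrist_force: [-1.8, -4.1, -0.2]
width: 0.0551
finger_force: 7.2
```

>>> {"fn": "apply_moves", "kwargs": {
  "commands": [
    [0,0,0,0,0,0,57],
    [0,0,0,0,0,0,55],
    [0,0,0,0,0,0,54],
    [0,0,0,0,0,0,53],
    [0,0,0,0,0,0,53]
  ]
}}

```text
time: 17.45
tool_pos: [0.4328, -0.1883, 0.0705]
ee_rot: [-3.141, 0.002, 1.455]
wrist_force: [-1.6, -5.5, -1.4]
width: 0.0495
finger_force: 9.1
```

>>> {"fn": "apply_moves", "kwargs": {
  "commands": [
    [0,0,0,0,0,0,52],
    [0,0,0,0,0,0,51],
    [0,0,0,0,0,0,50],
    [0,0,0,0,0,0,49],
    [0,0,0,0,0,0,49]
  ]
}}

```text
time: 17.95
tool_pos: [0.4328, -0.1886, 0.0705]
ee_rot: [-3.141, 0.003, 1.455]
wrist_force: [-1.5, -5.4, -0.3]
width: 0.0463
finger_force: 12.3
```

>>> {"fn": "apply_moves", "kwargs": {
  "commands": [
    [0,0,0,0,0,0,48],
    [0,0,0,0,0,0,47.5],
    [0,0,0,0,0,0,47],
    [0,0,0,0,0,0,46.5],
    [0,0,0,0,0,0,46.5]
  ]
}}

```text
time: 18.45
tool_pos: [0.4328, -0.1887, 0.0706]
ee_rot: [-3.141, 0.003, 1.455]
wrist_force: [-2.4, -5.8, -0.6]
width: 0.044
finger_force: 14.7
```

```bash
python3 - <<'E'
from h import *
v=[.4506,-.0429,-.1164]
def inc(p): d=p[:2]-v[:2]; c,n=np.cos(v[2]),np.sin(v[2]); return np.round([c*d[0]+n*d[1],-n*d[0]+c*d[1]],4)
t=snapshot("top"); s=snapshot("side"); w=snapshot("wrist")
for c,S in(("top",t),("side",s)):
    for q,z in(("clamp_pad",.045),("jar_1",.012)): print(c,q,[(np.round(d["pixel"]).tolist(),round(d["score"],2),inc(atz(S,d["pixel"],z))) for d in place_of(c,q)[:2]])
im=np.zeros((540,800,3),np.uint8)
im[:240,:400]=cv2.resize(t["pixels"][180:228,280:360],(400,240),interpolation=cv2.INTER_CUBIC)
im[:300,400:]=cv2.resize(w["pixels"],(400,300))
im[240:,:400]=cv2.resize(s["pixels"][205:280,205:305],(400,300),interpolation=cv2.INTER_CUBIC)
save("w7.png",im); o=get_obs(); print(o["width"],o["finger_force"])
E
```

```text
top clamp_pad [([314.0, 201.0], 0.45, array([0.0025, 0.0298])), ([314.0, 202.0], 0.38, array([-0.0018,  0.0326]))]
top jar_1 [([302.0, 198.0], 0.82, array([0.0105, 0.0685])), ([144.0, 207.0], 0.7, array([-0.093 ,  0.6361]))]
side clamp_pad []
side jar_1 [([255.0, 240.0], 0.71, array([-0.0025,  0.0144])), ([259.0, 247.0], 0.24, array([ 0.0118, -0.023 ]))]
0.04400404994571369 14.557917416095734
```

View pics/w7.png

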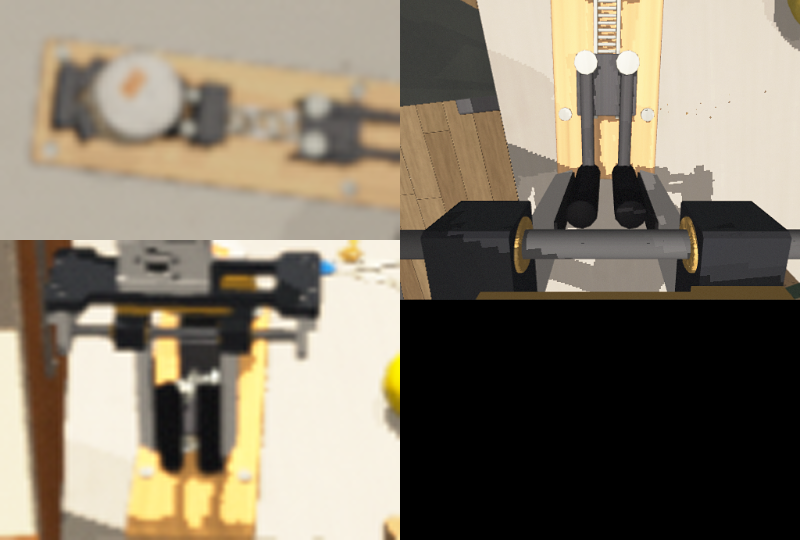

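>>> {"fn": "apply_moves", "kwargs": {
  "commands": [
    [0,0,0,0,0,0,46.5],
    [0,0,0,0,0,0,46.5],
    [0,0,0,0,0,0,46.5],
    [0,0,0,0,0,0,46.5],
    [0,0,0,0,0,0,46.5]
  ]
}}

```text
time: 19.3
tool_pos: [0.4328, -0.1887, 0.0705]
ee_rot: [-3.141, 0.003, 1.455]
wrist_force: [-2.0, -6.3, -0.5]
width: 0.0442
finger_force: 14.6
```

```bash
python3 -c "
from bench import *
o=get_obs();print(o['width'],o['finger_force'],close_job())"
```

```text
the job is handed in; nothing more can be done
0.04421253208966474 14.554112255573273 None
```

The job is handed in at about 19 s: the last top view shows the jar home in the V, and the gripper still squeezes the grips at about 14.6 N per finger. By the given formula that is roughly 12 N of pad force. The grips are 44 mm wide, short of their 39 mm stop. No verdict came back.

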